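Refit the hob's control knob and hold it pressed

TASK

The control knob has come off the table-top hob and stands loose on the worktop. Pick it up, turn it so that its pointer nose points the way the flat of the bare D-shaped spindle faces (the flat in its bore is on the nose side), push it fully home on the spindle, then press it down until the sprung spindle is fully in. Finish while still holding the knob pressed down, and do not shift the other things on the worktop or knock them over.

Things in the scene. Friction and masses are not known exactly. Their poses are not given: they have to be found in the camera images.
- knob: loose black knob, upright, bore down. Origin: centre of underside; z up its axis, x towards its pointer nose. Hub 44 mm across, 0 to 20 mm up; above it a grip bar 42 mm long (x), 14 mm thick (y), 20 to 46 mm up: grip it across the 14 mm. A light line on the bar's top runs towards the nose end. Made to slide on with its nose the way the spindle's flat faces, within about 15 degrees. 60 g
- knob_bore_end (a point): centre of the blind end of the knob's bore, 16 mm above its underside; axes as the knob's. The bore opens downward, is 20.4 mm across and has a flat 3.7 mm from the axis on its +x (nose) side
- knob_pointer (a point): tip of the knob's pointer nose: a small nib with a light line, 10 mm wide, at the foot of the bar, 20 to 32 mm above the underside; this point is 29 mm from the axis along the knob's x, 26 mm above its underside
- hob: white table-top hob, fixed, 260 mm deep (x), 240 mm wide (y), top face 55 mm up, dark round hotplate on its far part (65 mm up). Origin: centre of underside, x to its back, y to its left. On the front strip of its top: the bare spindle, 95 mm in front of the centre and 55 mm left of it; and 60 mm right of the centre a knob like the loose one, fitted for good, its top 109 mm above the worktop
- spindle_tip (a point): centre of the top of the bare upright steel spindle, 79 mm above the worktop, 24 mm above the hob, when out. Its x points the way the flat faces. D section: 18 mm across, flat 2.5 mm from the axis, the last 4 mm tapered to 80 %. The flat's direction varies; it does not turn by hand. A knob fully home has its underside 8 mm above the hob's top, 2 mm when pressed fully in
- spindle_press (a joint): how far the sprung spindle is pressed in, 0 (out) to 0.006 m (fully in); it starts to sink at about 3 N and is fully in at about 6.6 N
- match_box: match box lying on the worktop, 36 x 53 x 15 mm, a bystander; origin at its underside
- salt_shaker: salt shaker with a grey top, 44 mm across, 90 mm high, a bystander; origin at its underside
- candle: tea light, 38 mm across, 15 mm high, a bystander; origin at its underside
- red_capped_jar: spice jar with a red cap, 45 mm across, 106 mm high, a bystander; origin at its underside
Not all that is in view belongs to the job. Several things have the shape of the knob; the one meant has the colours described above.

How it is judged (in metres and radians):
On the way, in this order (a step that is already met when the one before it is completed fails the run):
1. the knob is lifted off the worktop (height (world z) of knob above 0.03 m), for 0.1 s.
2. the knob is fully home on the spindle, its nose the way the flat faces (distance between knob_bore_end and spindle_tip below 0.0045 m and x of knob_pointer in the frame of spindle_tip above 0.02 m and angle between knob's own z axis and vertical below 0.15 rad), for 0.1 s.
At the end, for the whole second after the job is handed in: the knob is fully home on the spindle (bore end within 4.5 mm of the spindle's tip, nose on the side of the flat, upright within 0.15 rad), the spindle is pressed in by more than 4 of its 6 mm, and the fingers are still on the knob with more than 2 N, at rest, through the last second (all of step 2 and value of joint spindle_press above 0.004 m and contact force between the fingers and knob above 2 N and linear speed of knob below 0.02 m/s); the arm keeps its last pose, push and grip.
It fails at once if a bystander is shifted by more than 30 mm or knocked over (distance of any of match_box, salt_shaker, candle, red_capped_jar from where it was at the start of the episode above 0.03 m or angle between any of salt_shaker, red_capped_jar's own z axis and vertical above 0.6 rad).
It also fails if it takes over 38 s, if anything falls off the work surface, if the arm or the gripper's body presses on something with over 40 N, if the wrist force passes 120 N, or if a joint passes its speed limit or range.

ROBOT

A 7-joint arm with a two-finger parallel gripper is mounted at the origin on a cart in front of the work surface, level with it; the furniture and walls round the work are solid. World frame = base frame: x ahead of the robot, y to its left, z up, the work surface at z = 0. Lengths are in mm, angles in rad, forces in N, time in s.
With the tool pointing down it reaches from about 425 to 875 mm from the base axis. Payload 8.4 kg.
Tool frame: the origin (TCP) lies midway between the tips of the shut fingers; the grasp point (between the pads) lies 19 mm behind it; z points along the fingers, y is the line along which they close (so a half turn about z gives the same grasp; the last joint's range is limited). The gripper opens to 85 mm and grips with 20 to 120 N. Pads are 22 mm wide; open, the fingers measure 114 mm over their backs; the gripper's body (76 mm by 85 mm) begins 54 mm behind the grasp point. The pads swing forward as they close: fully open they stand 13 mm farther back than shut.
Start: joints at [-1.303, 0.333, 0.04, 1.465, -0.013, 1.343, -0.059], TCP at [233.109, 606.732, 231.308] pointing down, gripper open.
Joint ranges: [-2.58, 2.58], [-0.38, 2.09], [-1.3, 1.39], [0.25, 2.4], [-1.5, 4.64], [0.08, 2.09], [-2.65, 2.65]. Speed limits (rad/s): [2.22, 2.22, 2.79, 2.79, 3.14, 3.14, 3.14].

INTERFACE

Orientations are given as a unit quaternion [w, x, y, z].
In Python, from plant import state, snapshot, camera_info, hand_in, find_in, trace gives the robot as it stands. The module is installed in compiled form; this text tells all that it offers.
- The arm moves only by the shell command python3 -m jog 'ROWS' [OPENING] [FORCE]. ROWS is text: rows parted by semicolons, each of 6 numbers parted by spaces: the shift along the tool's x, y, z in cm, then the turn, a rotation vector about the tool's x, y, z in rad. A call has 1 to 5 rows; each row is the pose to reach, as a shift and turn from the pose commanded when the call began, along the tool's axes at that moment; what a row does not reach only later rows make up. A row lasts 1/10 s, in which the tool goes at most 50 mm and 8.59 degrees, less where a joint would pass 70% of its speed; a pose out of reach is approached as far as the arm can. A call with a gripper value outside its range is refused whole. OPENING is the opening, from -1 (shut) to 1 (fully open), so that 0 is half open, set as the call begins (- or left out, the last holds). The fingers move at their own pace and stop on an object; FORCE is the grip in N (left out, the last holds). Time passes only in rows, so rows that repeat a pose let the fingers close. It gives the time, the measured TCP pose, the force, the opening and the grip force at its end, in the units of the state.
- state(): the state, without advancing time (a new reading comes with each control period).
- snapshot(name): name is "scene" or "top"; returns (picture, depth): 480x640x3 uint8, red, green, blue; 480x640 float32, mm along the optical axis (not along the pixel's ray), 0 where there is no reading.
- camera_info(name): a dict with "camera_matrix" (3x3 intrinsics, pixels), "R" (3x3) and "t" (3): a world point X has camera coordinates R X + t. Camera axes: x right, y down, z forward; pixel columns grow to the right and rows downward; lengths in mm; the calibration is good to about 2 mm. A picture is of the moment at which its call begins. camera_info takes no time and is no camera call.
- hand_in(): hands the job in; it is judged then, once.
Trained networks look in the newest picture that a camera, given by its name, has taken for a name from the list of things; names that differ only in an ending like _2 or _b are one class to them, and where a whole thing is asked for, a point or a joint stands for the part that bears it (a point fixed in the world has none). Each returns a list of dicts, best first, with "confidence" (0 to 1); they miss things now and then, are a little off and sometimes report something else, mostly with a low value. They report only what shows in the picture. A call takes as long as a camera call. They do not tell look-alikes from the thing itself.
- find_in(camera, label): "location" ([x, y, z] in mm, in world coordinates, good to about 4 mm: the middle of the surface that is visible of it).
- trace(camera, label): "region" (480x640 bool, what is visible of it).
The state is a dict: "clock": time; "joint_positions": joint angles; "qvel": joint speeds; "tau": joint torques, N m; "position": TCP position; "tcp_rot": TCP orientation; "force": force on the tool from outside, world axes, zero at the start; "torque": the same for the moment, N m; "opening": finger opening in mm; "grip_force": force on a finger pad.
Only numpy, scipy, OpenCV 4.12 (cv2) and the standard library are available. Lean on these libraries where they do the work, as an engineer would, in place of code of your own. Each camera call takes 0.05 s, during which the arm holds its last target. There are 200 camera calls.

## Working session

There is one attempt and no reset: what is moved stays moved. The work goes in short steps, Python scripts to look and compute and a shell command to move; the robot and the scene stay as the last step left them, time stands still between calls to the robot, and variables do not carry over. Pictures are saved under pics/ and viewed, at most 10 in all, crops included, and the job is handed in when it is done.

```bash
mkdir -p pics
cat > h.py <<'E'
import numpy as np,cv2
from plant import *
def px2w(cam,dep,u,v,z=None):
    c=camera_info(cam);K=np.array(c["camera_matrix"]);R=np.array(c["R"]);t=np.array(c["t"]).ravel()
    r=np.linalg.inv(K)@np.array([u,v,1.]);o=-R.T@t;d=R.T@r
    if z is not None: return o+d*(z-o[2])/d[2]
    return o+d*dep[int(round(v)),int(round(u))]
def w2px(cam,X):
    c=camera_info(cam);p=np.array(c["camera_matrix"])@(np.array(c["R"])@np.array(X,float)+np.array(c["t"]).ravel());return p[:2]/p[2]
E
python3 - <<'E'
from h import *
s=state();print({k:np.round(s[k],3) for k in s})
for c in("scene","top"):
    p,d=snapshot(c);cv2.imwrite(f"pics/{c}0.png",p[:,:,::-1]);np.save(f"{c}.npy",d);i=camera_info(c);R=np.array(i["R"]);print(c,-R.T@np.array(i["t"]).ravel(),R[2],i["camera_matrix"][0])
    for l in("knob","spindle_tip","hob","match_box","salt_shaker","candle","red_capped_jar"):
        for f in find_in(c,l)[:5]: print(l,np.round(f["location"]),round(f["confidence"],2),np.round(w2px(c,f["location"])))
E
```

```text
{'clock': np.float64(0.0), 'joint_positions': array([-1.303,  0.334,  0.04 ,  1.466, -0.013,  1.343, -0.059]), 'qvel': array([ 0.002,  0.001,  0.001,  0.001, -0.003, -0.001,  0.001]), 'tau': array([ 1.0000e-03, -6.5856e+01,  1.3660e+00, -4.0555e+01,  1.7000e-02,
        1.2000e-02, -0.0000e+00]), 'position': array([232.963, 606.317, 230.4  ]), 'tcp_rot': array([-0.   ,  0.182,  0.983, -0.001]), 'force': array([ 0.597,  0.176, -0.419]), 'torque': array([-0.021,  0.01 ,  0.017]), 'grip_force': np.float64(0.0), 'opening': np.float64(85.51)}
scene [-386.8821712  -701.66700245  840.75847513] [ 0.69130028  0.45926222 -0.55783701] [613.71214489   0.         319.83714997]
knob [ 454. -380.   72.] 0.75 [425. 314.]
knob [495.  58.  24.] 0.66 [257. 251.]
knob [434. -14.  26.] 0.58 [266. 274.]
knob [518. -44.  26.] 0.54 [299. 259.]
spindle_tip [ 456. -379.   74.] 0.59 [425. 312.]
hob [ 511. -433.   54.] 0.7 [462. 315.]
hob [ 461. -206.   18.] 0.66 [347. 301.]
hob [ 455. -381.   72.] 0.34 [426. 314.]
match_box [ 461. -206.   14.] 0.56 [347. 303.]
salt_shaker [ 558. -208.   51.] 0.88 [372. 265.]
salt_shaker [434. 242.  67.] 0.68 [178. 223.]
candle [599. -29.   6.] 0.47 [314. 247.]
red_capped_jar [428. 242.  70.] 0.83 [176. 223.]
top [ 323.36508637 -113.11618271 1316.32935388] [ 0.1585344   0.00598096 -0.98733534] [519.70458535   0.         317.9148998 ]
knob [502.  66.  25.] 0.83 [249. 256.]
knob [534. -38.  20.] 0.6 [291. 244.]
spindle_tip [ 454. -378.   77.] 0.53 [432. 275.]
hob [ 560. -411.   56.] 0.95 [442. 233.]
match_box [ 471. -206.   18.] 0.71 [358. 270.]
match_box [596. -31.   4.] 0.65 [289. 222.]
salt_shaker [ 568. -195.   79.] 0.62 [355. 227.]
candle [592. -32.   4.] 0.45 [290. 223.]
red_capped_jar [441. 249. 105.] 0.78 [166. 277.]
```

View pics/scene0.png

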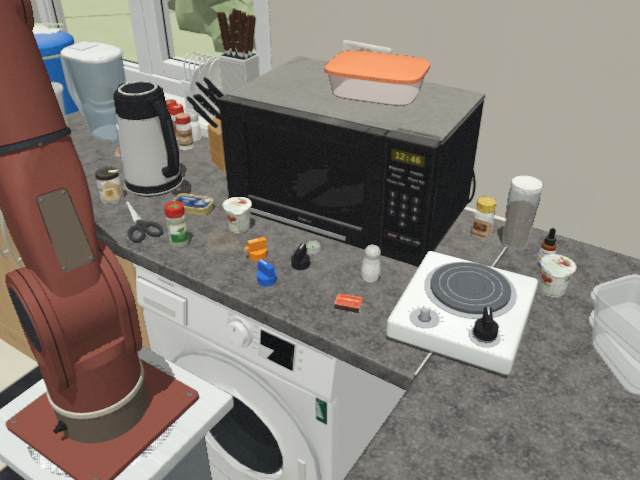

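View pics/top0.png

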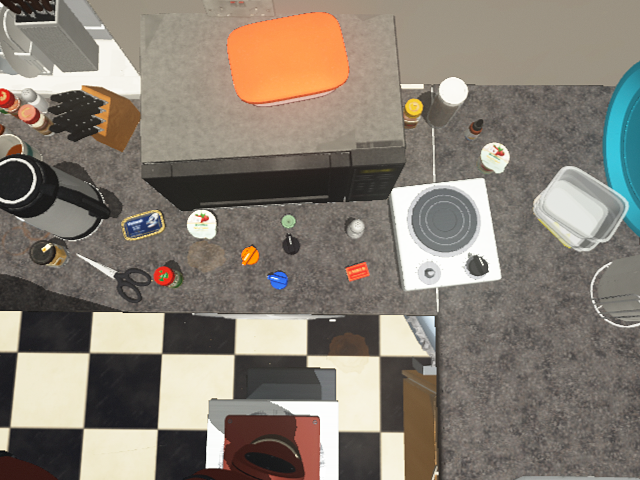

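Scene: the arm is folded to the left. Knob-shaped candidates in the top view are orange (249,256), blue (278,281), black loose (291,244), and black fitted on the hob (478,265). I choose the loose black one at (291,244). The bare spindle is at (430,272). I'll check both in one close crop.

Run:
```python
from h import *
def crop(c,u,v,r=18,S=300):
    p=cv2.imread(f"pics/{c}0.png")[v-r:v+r,u-r:u+r];return cv2.resize(p,(S,S),interpolation=cv2.INTER_CUBIC)
a=np.vstack([np.hstack([crop("top",291,244),crop("top",430,272)]),np.hstack([crop("scene",300,256),crop("scene",425,315)])])
cv2.imwrite("pics/crop1.png",a)
d=np.load("top.npy")
for u,v in((291,247),(291,238),(430,272)):print(px2w("top",d,u,v).round(1))
for X in([454,-378,79],[534,-38,20]):print(w2px("top",X),w2px("scene",X))
# knob depth profile: points by height
vv,uu=np.mgrid[225:262,272:312]
P=np.array([px2w("top",d,u,v) for u,v in zip(uu.ravel(),vv.ravel())])
for lo,hi in((14,24),(38,55)):
    Q=P[(P[:,2]>lo)&(P[:,2]<hi)];print(lo,len(Q),Q.mean(0).round(1),Q.min(0).round(1),Q.max(0).round(1))
vv,uu=np.mgrid[255:290,415:446]
P=np.array([px2w("top",d,u,v) for u,v in zip(uu.ravel(),vv.ravel())])
Q=P[(P[:,2]>72)&(P[:,2]<86)];print(len(Q),Q.mean(0).round(1),Q.min(0).round(1),Q.max(0).round(1))
Q=P[(P[:,2]>50)&(P[:,2]<60)];print(len(Q),Q.mean(0).round(1))
```

```text
[522.9 -39.   49.3]
[546.3 -38.3  44.3]
[ 460.9 -373.8   80.7]
[431.68400312 274.99124462] [424.1119863  310.62729442]
[291.31882731 244.47104459] [300.95953855 257.0711767 ]
14 134 [534.4 -35.6  19.8] [511.9 -57.3  14. ] [585.4 -14.1  23.9]
38 97 [532.9 -36.1  45.8] [511.5 -46.3  38.7] [553.5 -25.9  52. ]
32 [ 459.4 -374.9   78.6] [ 453.8 -384.5   72.4] [ 463.6 -366.4   84.5]
882 [ 467.5 -378.3   55.4]
```

View pics/crop1.png

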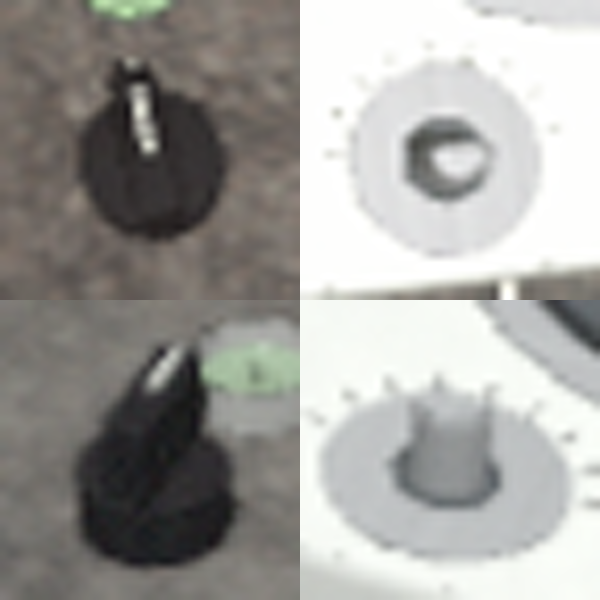

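The crops confirm the loose black knob: white line and nose point up in the image (towards +x), slightly left. The green tea light is just beyond it. The spindle flat isn't clear yet, so I'll average frames and overlay the projected geometry.

Run:
```python
from h import *
A={}
for c in("scene","top"):
    I=[];D=[]
    for _ in range(6):
        p,d=snapshot(c);I.append(p.astype(float));D.append(d)
    A[c]=np.mean(I,0);A[c+"d"]=np.median(D,0)
np.savez("avg.npz",**A)
d=A["topd"]
def cloud(c,u0,u1,v0,v1):
    vv,uu=np.mgrid[v0:v1,u0:u1];return np.array([px2w(c,A[c+"d"],u,v) for u,v in zip(uu.ravel(),vv.ravel())])
# hob fit: points 45..70 plane
P=cloud("top",380,510,170,300);Q=P[(P[:,2]>45)&(P[:,2]<75)]
r=cv2.minAreaRect(Q[:,:2].astype(np.float32));print("hob rect",r)
# knob bar
P=cloud("top",272,312,225,262);Q=P[(P[:,2]>36)&(P[:,2]<60)]
r=cv2.minAreaRect(Q[:,:2].astype(np.float32));print("bar",r,Q[:,:2].mean(0),np.degrees(np.linalg.eigh(np.cov(Q[:,:2].T))[1]))
# line in knob: bright px on bar
p=A["top"];m=p[225:262,280:302].min(2);ys,xs=np.where(m>110);print([(x+280,y+225,int(m[y,x])) for y,x in zip(ys,xs)])
# grey disc on hob
for c,(u,v) in {"top":(430,273),"scene":(425,317)}.items():
    g=A[c][v-18:v+18,u-20:u+20].min(2);np.set_printoptions(linewidth=250)
    if c=="top":print(g[6:30,6:34].astype(int))
S=8
out=[]
th=np.linspace(0,2*np.pi,60)
for c,(u,v) in {"top":(430,273),"scene":(425,313)}.items():
    r=18;cr=cv2.resize(A[c][v-r:v+r,u-r:u+r][:,:,::-1].astype(np.uint8),(400,400),interpolation=cv2.INTER_CUBIC)
    out.append(cr)
cv2.imwrite("pics/sp1.png",np.hstack(out))
```

```text
Traceback (most recent call last):
  File "h.py", line 4, in px2w
    c=camera_info(cam);K=np.array(c["camera_matrix"]);R=np.array(c["R"]);t=np.array(c["t"]).ravel()
ValueError: time passes only in moves, steps and waits
```

```bash
python3 - <<'E'
s=open("h.py").read().replace("from plant import *","from plant import *\nimport functools\nci=functools.lru_cache(None)(camera_info)").replace("c=camera_info(cam)","c=ci(cam)")
open("h.py","w").write(s)
E
cat > m.py <<'E'
from h import *
A=dict(np.load("avg.npz"))
def cloud(c,u0,u1,v0,v1):
    vv,uu=np.mgrid[v0:v1,u0:u1];return np.array([px2w(c,A[c+"d"],u,v) for u,v in zip(uu.ravel(),vv.ravel())])
E
python3 - <<'E'
from m import *
print(state()["clock"])
P=cloud("top",380,510,170,300);Q=P[(P[:,2]>45)&(P[:,2]<75)]
r=cv2.minAreaRect(Q[:,:2].astype(np.float32));print("hob rect",r)
P=cloud("top",272,312,225,262);Q=P[(P[:,2]>36)&(P[:,2]<60)]
r=cv2.minAreaRect(Q[:,:2].astype(np.float32));print("bar",r,Q[:,:2].mean(0),np.linalg.eigh(np.cov(Q[:,:2].T))[1][:,1])
p=A["top"];m=p[225:262,280:302].min(2);ys,xs=np.where(m>110);print([(int(x)+280,int(y)+225,int(m[y,x])) for y,x in zip(ys,xs)])
np.set_printoptions(linewidth=250)
print(A["top"][261:288,416:446].min(2).astype(int))
out=[]
for c,(u,v) in {"top":(430,273),"scene":(425,313)}.items():
    r=18;out.append(cv2.resize(A[c][v-r:v+r,u-r:u+r][:,:,::-1].astype(np.uint8),(400,400),interpolation=cv2.INTER_CUBIC))
cv2.imwrite("pics/sp1.png",np.hstack(out))
E
```

```text
1.4
hob rect ((565.91015625, -431.8511047363281), (271.94232177734375, 310.6953430175781), 10.654379844665527)
bar ((532.9857177734375, -35.86774444580078), (41.59789276123047, 13.851097106933594), 11.55295467376709) [532.45953906 -36.07067841] [-0.98125007 -0.19273893]
[(280, 225, 111), (281, 225, 117), (283, 225, 144), (284, 225, 163), (285, 225, 144), (286, 225, 135), (287, 225, 141), (288, 225, 148), (289, 225, 145), (290, 225, 132), (291, 225, 142), (292, 225, 164), (293, 225, 130), (281, 226, 111), (284, 226, 141), (285, 226, 166), (286, 226, 157), (287, 226, 149), (288, 226, 149), (289, 226, 152), (290, 226, 156), (291, 226, 167), (292, 226, 155), (293, 226, 115), (298, 226, 110), (299, 226, 117), (300, 226, 118), (301, 226, 112), (284, 227, 111), (285, 227, 112), (286, 227, 118), (287, 227, 154), (288, 227, 171), (289, 227, 124), (290, 227, 127), (291, 227, 116), (295, 227, 111), (296, 227, 110), (298, 227, 110), (299, 227, 120), (300, 227, 123), (301, 227, 119), (281, 228, 112), (290, 228, 111), (296, 228, 110), (297, 228, 110), (298, 228, 113), (299, 228, 120), (300, 228, 1
[... 4275 characters left out ...]
225 225 223 222 219 218 223 225 221 220 220 235 251 254 253 253 253 253 253 253 253]
 [253 253 253 253 253 254 254 252 233 219 224 223 222 220 218 221 225 220 228 238 251 254 253 253 253 253 252 252 252 253]
 [253 253 253 253 253 253 254 254 254 252 238 214 203 209 215 228 239 241 249 252 253 253 252 252 252 253 252 252 252 253]
 [253 253 253 253 253 253 253 253 253 253 253 253 253 253 252 252 252 252 253 253 253 253 254 254 245 223 236 244 240 237]
 [252 252 252 252 252 252 252 252 252 252 253 254 255 255 255 254 254 252 248 242 237 233 229 224 207 188 194 193 177 167]
 [253 252 252 253 253 254 254 253 251 248 245 243 238 233 228 221 215 209 194 181 204 194 155 136 131 130 127 126 120 119]]
```

View pics/sp1.png

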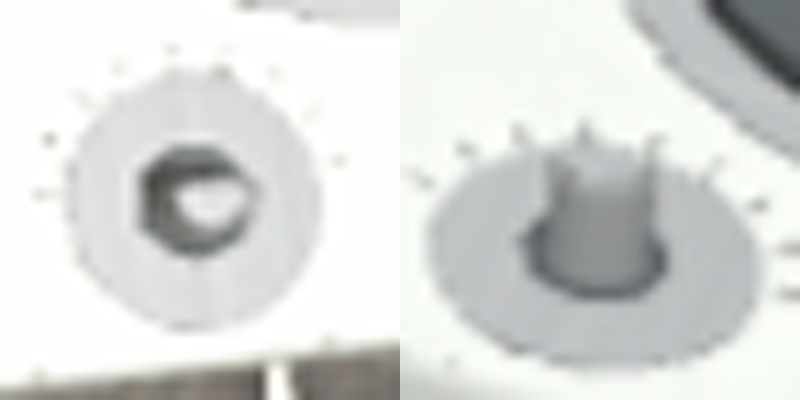

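The averaged crop shows the bright D-shaped tip at top px (430.5,273), with a straight edge on its upper side, so the flat faces roughly +x. Next I'll fit the angle and centre with a rendered model.

```bash
cat > fit.py <<'E'
from m import *
from scipy.optimize import differential_evolution as DE
# grey disc centre -> axis
def disc(c,u,v,r,lo,hi):
    g=A[c].min(2);vv,uu=np.mgrid[v-r:v+r,u-r:u+r]
    m=((g[v-r:v+r,u-r:u+r]<238)).astype(np.uint8)
    n,l=cv2.connectedComponents(m,connectivity=4);k=l==l[r,r+9]
    cs,_=cv2.findContours(cv2.morphologyEx(k.astype(np.uint8),cv2.MORPH_OPEN,np.ones((3,3))),cv2.RETR_EXTERNAL,cv2.CHAIN_APPROX_NONE)
    q=max(cs,key=len)[:,0]+[u-r,v-r];P=np.array([px2w(c,None,a,b,55) for a,b in q])[:,:2]
    M=np.c_[2*P,np.ones(len(P))];s=np.linalg.lstsq(M,(P**2).sum(1),rcond=None)[0];R=np.sqrt(s[2]+s[0]**2+s[1]**2)
    print(c,"disc",s[:2].round(1),"R",R.round(1),"resid",np.std(np.hypot(*(P-s[:2]).T)-R).round(2));return s[:2]
C={"top":disc("top",430,273,15,0,0),"scene":disc("scene",425,317,19,0,0)}
S=8
def D(c,cx,cy,z,r,f,th):
    a0=np.arccos(f/r);a=th+np.linspace(a0,2*np.pi-a0,50)
    return np.array([w2px(c,[cx+r*np.cos(x),cy+r*np.sin(x),z]) for x in a])
def ren(c,win,p):
    cx,cy,th,rh,hol,side,tip,tap=p;u0,v0,w,h=win
    im=np.full((h*S,w*S),221,np.float32)
    def poly(pts,val): cv2.fillPoly(im,[np.round((cv2.convexHull(pts.astype(np.float32))[:,0]-[u0-.5,v0-.5])*S-.5).astype(np.int32)],float(val))
    poly(D(c,cx,cy,55,rh,rh*.9999,th),hol)
    poly(np.vstack([D(c,cx,cy,55,9,2.5,th),D(c,cx,cy,75,9,2.5,th)]),side)
    poly(np.vstack([D(c,cx,cy,75,9,2.5,th),D(c,cx,cy,79,7.2,2,th)]),tap)
    poly(D(c,cx,cy,79,7.2,2,th),tip)
    im=cv2.GaussianBlur(im,(0,0),S*.45)
    return cv2.resize(im,(w,h),interpolation=cv2.INTER_AREA)
if __name__=="__main__":
    for c,win in(("top",(421,265,17,17)),):
        u0,v0,w,h=win;T=A[c].min(2)[v0:v0+h,u0:u0+w]
        cost=lambda p:np.mean(np.minimum(np.abs(ren(c,win,p)-T),60))
        for lo,hi in((-np.pi,-np.pi/3),(-np.pi/3,np.pi/3),(np.pi/3,np.pi)):
            x=C[c];r=DE(cost,[(x[0]-4,x[0]+4),(x[1]-4,x[1]+4),(lo,hi),(9.5,15),(70,150),(70,150),(200,240),(70,240)],maxiter=50,popsize=8,seed=1,polish=False)
            print(c,round(r.fun,2),r.x.round(2),np.degrees(r.x[2]).round(0))
E
time python3 fit.py
```

```text
top disc [ 462.5 -376.5] R 27.6 resid 0.86
scene disc [ 462.2 -376.4] R 29.9 resid 1.0
top 8.28 [ 462.2  -376.87   -1.06   11.95   94.63   96.27  229.55  185.43] -61.0
top 5.82 [ 4.6208e+02 -3.7681e+02  1.5000e-01  1.1900e+01  8.7290e+01  1.1921e+02
  2.2365e+02  1.5192e+02] 9.0
top 7.69 [ 462.18 -376.77    1.06   12.12   96.24  136.08  219.2   162.52] 61.0
real	0m12.207s
user	0m12.528s
sys	0m0.110s
```

Both cameras put the spindle axis at (462.3, -376.5), with the flat at about +9°. The loose knob is at (533, -36) with its nose at about 11.3°. Now I'll plan the approach, with tool y at world -78.7°.

```bash
cat > plan.py <<'E'
import sys
from h import *
from scipy.spatial.transform import Rotation as Ro
def tgt(x,y,z,yaw): # yaw: world angle of tool y (deg), z down
    a=np.radians(yaw);Y=np.array([np.cos(a),np.sin(a),0]);Z=np.array([0,0,-1.]);return np.array([x,y,z]),np.c_[np.cross(Y,Z),Y,Z]
def plan(x,y,z,yaw,n=1,spin=0):
    s=state();q=s["tcp_rot"];R=Ro.from_quat([q[1],q[2],q[3],q[0]]).as_matrix();p=np.array(s["position"]);T,RT=tgt(x,y,z,yaw)
    rv=Ro.from_matrix(R.T@RT).as_rotvec();D=T-p
    print("t",round(float(s["clock"]),2),"pos",p.round(1),"yaw",np.degrees(np.arctan2(R[1,1],R[0,1])).round(1),"F",np.round(s["force"],1),"open",round(float(s["opening"]),1),"grip",round(float(s["grip_force"]),1),"q7",round(float(s["joint_positions"][6]),2),"d",D.round(1))
    for k in range(n):
        print((R.T@D/n/10).round(2),(rv/n).round(3));R=R@Ro.from_rotvec(rv/n).as_matrix()
if __name__=="__main__":
    a=[float(v) for v in sys.argv[1:]];plan(*a[:4],n=int(a[4]) if len(a)>4 else 1)
E
python3 plan.py 533 -36 160 -78.7 4
python3 - <<'E'
from fit import *
win=(421,265,17,17);T=A["top"].min(2)[265:282,421:438]
for th in range(-30,50,8):
    from scipy.optimize import minimize
    f=lambda p:np.mean(np.minimum(np.abs(ren("top",win,[p[0]/10,p[1]/10,np.radians(th),p[2]/10,*p[3:]])-T),60))
    r=minimize(f,[4621,-3768,119,87,119,224,152],method="Nelder-Mead",options=dict(maxfev=250));print(th,round(r.fun,2))
E
```

```text
t 1.4 pos [233.1 606.7 231.3] yaw 69.0 F [-0.4  0.6  0.4] open 85.8 grip 0.0 q7 -0.06 d [ 299.9 -642.7  -71.3]
[-12.76 -12.31   1.78] [-0.     0.     0.644]
[-17.6   -2.18   1.78] [-0.     0.     0.644]
[-15.38   8.83   1.78] [-0.     0.     0.644]
[-6.99 16.3   1.78] [-0.     0.     0.644]
top disc [ 462.5 -376.5] R 27.6 resid 0.86
scene disc [ 462.2 -376.4] R 29.9 resid 1.0
-30 7.27
-22 7.27
-14 6.85
-6 6.4
2 5.97
10 5.81
18 6.12
26 6.48
34 6.84
42 7.1
```

```bash
J="python3 -m jog"
python3 -m jog '-12.8 -12.3 0 0 0 0.644;-12.8 -12.3 0 0 0 0.644;-12.8 -12.3 0 0 0 0.644;-12.8 -12.3 0 0 0 0.644;-12.8 -12.3 0 0 0 0.644' 1 60 | tail -3
python3 -m jog '-17.6 -2.2 0 0 0 0.644;-17.6 -2.2 0 0 0 0.644;-17.6 -2.2 0 0 0 0.644;-17.6 -2.2 0 0 0 0.644;-17.6 -2.2 0 0 0 0.644' | tail -1
python3 -m jog '-15.4 8.8 2 0 0 0.644;-15.4 8.8 2 0 0 0.644;-15.4 8.8 2 0 0 0.644;-15.4 8.8 2 0 0 0.644;-15.4 8.8 2 0 0 0.644' | tail -1
python3 -m jog '-7 16.3 2 0 0 0.644;-7 16.3 2 0 0 0.644;-7 16.3 2 0 0 0.644;-7 16.3 2 0 0 0.644;-7 16.3 2 0 0 0.644' | tail -1
python3 plan.py 533 -36 110 -78.7
```

```text
force: [-0.3, 0.4, 0.6]
opening: 85.4
grip_force: 0.0
grip_force: 0.0
grip_force: 0.0
grip_force: 0.0
t 3.4 pos [533.9 -41.4 191.2] yaw -79.3 F [ 0.5  1.7 -0.1] open 85.3 grip 0.0 q7 -1.3 d [ -0.9   5.4 -81.2]
[ 0.01 -0.56  8.12] [ 0.002 -0.    -0.011]
```

```bash
python3 -m jog '0 -0.55 8 0 0 -0.01;0 -0.55 8 0 0 -0.01;0 -0.55 8 0 0 -0.01;0 -0.55 8 0 0 -0.01' 0 60| tail -1
python3 plan.py 533 -36 24 -78.7
```

```text
grip_force: 0.0
t 3.8 pos [532.2 -31.2 112. ] yaw -78.0 F [ 0.7 -0.2  1.4] open 42.7 grip 0.0 q7 -1.23 d [  0.8  -4.8 -88. ]
[-0.02  0.48  8.8 ] [0.    0.    0.011]
```

```bash
python3 -m jog '0 0.5 4 0 0 0.01;0 0.5 6 0 0 0.01;0 0.5 6 0 0 0.01;0 0.5 6 0 0 0.01'| tail -1
python3 plan.py 533 -36 24 -78.7
python3 - <<'E'
from h import *
p,d=snapshot("scene");q,d=snapshot("top")
a=cv2.resize(p[190:290,240:360],(480,400),interpolation=cv2.INTER_CUBIC);b=cv2.resize(q[204:284,243:323],(320,320))
o=np.zeros((400,800,3),np.uint8);o[:,:480]=a;o[:320,480:]=b;cv2.imwrite("pics/g1.png",o[:,:,::-1])
E
```

```text
grip_force: 0.0
t 4.2 pos [534.4 -36.   53.3] yaw -78.6 F [ 0.4 -1.1  0.9] open 42.7 grip 0.0 q7 -1.17 d [ -1.4  -0.  -29.3]
[-0.15 -0.03  2.93] [ 0.    -0.002  0.001]
```

View pics/g1.png

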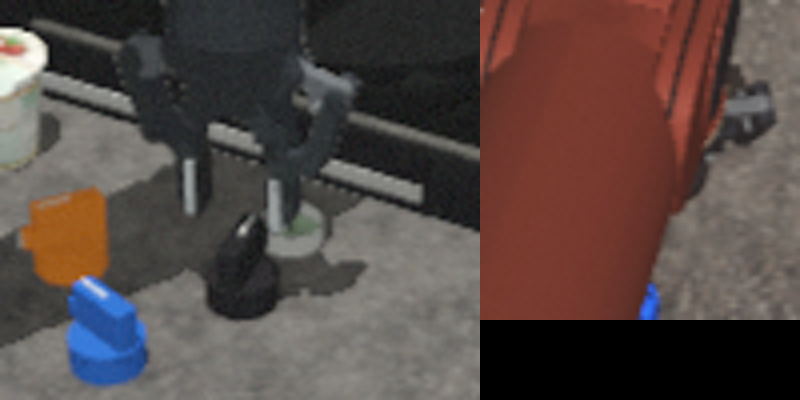

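The fingers straddle the black knob's bar (crop centre (240,255)), the candle is behind it and clear. Descend and grip.

```bash
python3 -m jog '-0.1 0 2.8 0 0 0;-0.1 0 2.8 0 0 0;-0.1 0 2.8 0 0 0'| tail -1
python3 plan.py 533 -36 24 -78.7
python3 -m jog '0 0 0 0 0 0;0 0 0 0 0 0;0 0 0 0 0 0;0 0 0 0 0 0;0 0 0 0 0 0' -1 60| tail -1
python3 plan.py 533 -36 24 -78.7
```

```text
grip_force: 0.0
t 4.6 pos [532.5 -36.1  24.4] yaw -78.6 F [ 0.4 -0.4  1.4] open 42.8 grip 0.0 q7 -1.14 d [ 0.5  0.1 -0.4]
[ 0.05 -0.    0.04] [ 0.    -0.     0.001]
grip_force: 59.6
t 5.1 pos [533.2 -36.   24.6] yaw -78.6 F [-0.5  0.7  7.2] open 12.9 grip 59.6 q7 -1.14 d [-0.2  0.  -0.6]
[-0.02 -0.01  0.06] [-0.    -0.002  0.002]
```

```bash
python3 -m jog '0 0 -15 0 0 0;0 0 -15 0 0 0;0 0 -15 0 0 0;0 0 -15 0 0 0;0 0 -15 0 0 0'| tail -1
python3 plan.py 462.3 -376.5 150 -81 2
python3 - <<'E'
from h import *
p,d=snapshot("scene")
u,v=map(int,w2px("scene",state()["position"]));print(u,v);cv2.imwrite("pics/l1.png",cv2.resize(p[v-50:v+50,u-50:u+50],(500,500),interpolation=cv2.INTER_CUBIC)[:,:,::-1])
E
```

```text
grip_force: 58.8
t 5.6 pos [532.9 -35.9 174.9] yaw -78.6 F [ 0.1  0.3 -1.3] open 12.7 grip 58.8 q7 -1.28 d [ -70.6 -340.6  -24.9]
[-6.83 16.    1.21] [-0.    -0.002  0.021]
[-6.49 16.14  1.23] [-0.    -0.002  0.021]
298 199
```

View pics/l1.png

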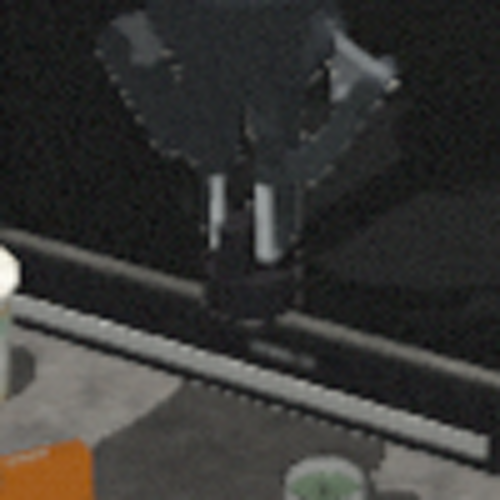

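The knob is held upright below the fingers (hub at crop (255,290)). Next I'll carry it over the spindle.

```bash
python3 -m jog '-6.8 16 0 0 0 0.02;-6.8 16 0 0 0 0.02;-6.8 16 0 0 0 0.02;-6.8 16 0 0 0 0.02;-6.8 16 0 0 0 0.02'| tail -1
python3 -m jog '-6.5 16.1 2 0 0 0.02;-6.5 16.1 2 0 0 0.02;-6.5 16.1 2 0 0 0.02;-6.5 16.1 2 0 0 0.02;-6.5 16.1 2 0 0 0.02'| tail -1
python3 -m jog '0 0 0 0 0 0;0 0 0 0 0 0'| tail -1
python3 plan.py 462.3 -376.5 120 -81
python3 - <<'E'
from h import *
o=[]
for c in("scene","top"):
    p,d=snapshot(c);u,v=map(int,w2px(c,[462.3,-376.5,95]));o.append(cv2.resize(p[v-30:v+30,u-30:u+30],(400,400),interpolation=cv2.INTER_CUBIC))
    if c=="scene":
        # black hub of the knob: depth points 
        P=np.array([px2w(c,d,a,b) for b in range(v-30,v+30) for a in range(u-25,u+25)]);g=p[v-30:v+30,u-25:u+25].max(2).ravel()
        Q=P[(g<60)&(P[:,2]>112)&(P[:,2]<134)&(np.hypot(P[:,0]-462,P[:,1]+376)<40)];print(len(Q),Q.mean(0).round(1),Q.min(0).round(1),Q.max(0).round(1))
        np.save("hub.npy",Q)
        from scipy.optimize import least_squares
        r=least_squares(lambda x:np.hypot(Q[:,0]-x[0],Q[:,1]-x[1])-22,[462,-376],loss="soft_l1");print(r.x)
cv2.imwrite("pics/s2.png",np.hstack(o)[:,:,::-1])
E
```

```text
grip_force: 58.8
grip_force: 58.9
grip_force: 58.9
t 6.85 pos [ 462.4 -374.4  152.5] yaw -80.8 F [ 0.2 -0.5 -1.8] open 12.8 grip 58.9 q7 -0.54 d [ -0.1  -2.1 -32.5]
[-0.05  0.21  3.25] [-0.001  0.001  0.004]
36 [ 445.5 -382.7  131.8] [ 438.3 -394.5  127.8] [ 464.  -364.   133.9]
[ 461.87053495 -372.92570247]
```

View pics/s2.png

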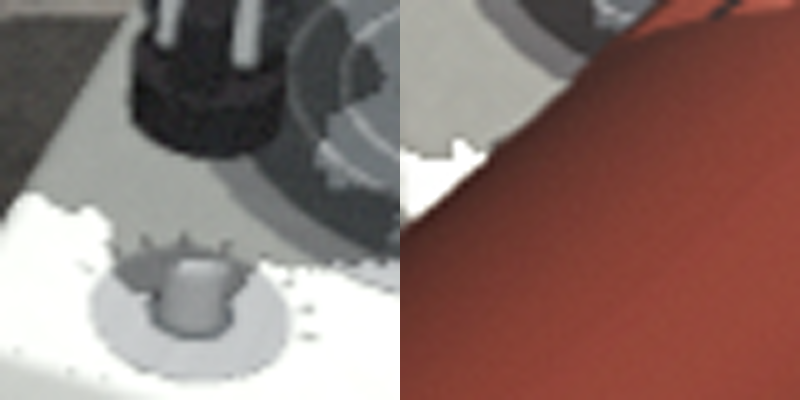

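The knob hangs above the spindle (hub bottom at crop (208,155), spindle at (193,265)). Next I'll measure the hub's offset from the TCP, with the hub at z 128–148.

Run:
```python
from h import *
from scipy.optimize import minimize
c="scene";I=np.mean([snapshot(c)[0].astype(float) for _ in range(4)],0);_,d=snapshot(c)
s=np.array(state()["position"]);zb=s[2]-24.6;print(s.round(1))
u,v=map(int,w2px(c,[s[0],s[1],zb+8]));u0,v0,w,h=u-20,v-14,40,34
g=I[v0:v0+h,u0:u0+w].max(2)
P=np.array([px2w(c,d,a,b) for b in range(v0,v0+h) for a in range(u0,u0+w)]);
Q=P[(g.ravel()<70)&(P[:,2]>zb+3)&(P[:,2]<zb+17)&(np.hypot(P[:,0]-s[0],P[:,1]-s[1])<35)]
from scipy.optimize import least_squares
print(len(Q),"depth fit",least_squares(lambda x:np.hypot(Q[:,0]-x[0],Q[:,1]-x[1])-22,s[:2],loss="soft_l1").x.round(1))
# silhouette fit on lower part of hub
S=6;a=np.linspace(0,2*np.pi,60)
def ren(x,y,z):
    X=np.vstack([np.c_[x+22*np.cos(a),y+22*np.sin(a),np.full(60,q)] for q in (z,z+20)])
    p=np.array([w2px(c,k) for k in X]);im=np.zeros((h*S,w*S),np.float32)
    cv2.fillPoly(im,[np.round((cv2.convexHull(p.astype(np.float32))[:,0]-[u0-.5,v0-.5])*S-.5).astype(np.int32)],1.);return cv2.resize(im,(w,h),interpolation=cv2.INTER_AREA)
lim=int(w2px(c,[s[0],s[1],zb+16])[1])-v0
T=np.clip((110-g)/60,0,1)[lim:]
f=lambda p:np.abs(ren(p[0],p[1],zb)[lim:]-T).sum()
for x in np.arange(-6,7,2): print(x,[round(float(f([s[0]+x,s[1]+y])),1) for y in np.arange(-8,7,2)])
r=minimize(f,s[:2]+[1,1],method="Nelder-Mead",options=dict(initial_simplex=[s[:2]+[-3,-3],s[:2]+[3,-2],s[:2]+[0,4]]));print(r.x.round(1),r.fun)
```

```text
[ 462.1 -375.8  153.5]
140 depth fit [ 460.8 -374.2]
-6 [178.4, 176.9, 175.6, 179.7, 198.6, 221.9, 244.8, 267.3]
-4 [169.3, 165.1, 164.4, 164.3, 177.3, 198.7, 221.7, 244.3]
-2 [161.5, 158.0, 153.8, 152.4, 158.6, 176.2, 200.3, 226.7]
0 [159.6, 154.8, 149.6, 143.0, 140.2, 156.9, 182.3, 211.1]
2 [158.7, 154.1, 148.2, 142.9, 137.4, 147.3, 174.1, 202.1]
4 [164.0, 160.1, 155.9, 153.3, 153.0, 154.2, 174.9, 201.1]
6 [173.0, 169.2, 168.9, 168.0, 167.4, 170.3, 182.4, 204.5]
[ 463.4 -375.3] 133.37500000745058
```

```bash
python3 -m jog '0 0.1 4.5 0 0 0;0 0.1 4.5 0 0 0;0 0.1 4.5 0 0 0;0 0.1 4.5 0 0 0'| tail -1
python3 plan.py 462.3 -376.5 98 -81
python3 -m jog '0 0 0.25 0 0 0;0 0 0.5 0 0 0;0 0 0.7 0 0 0;0 0 0.9 0 0 0'| tail -1
python3 plan.py 462.3 -376.5 88 -81
```

```text
grip_force: 58.8
t 7.6 pos [ 462.4 -378.   110. ] yaw -80.9 F [-1.3 -0.6 -0.3] open 12.6 grip 58.8 q7 -0.5 d [ -0.1   1.5 -12. ]
[ 0.01 -0.15  1.2 ] [ 0.001 -0.001  0.001]
grip_force: 58.8
t 8.0 pos [ 462.  -377.3   99.3] yaw -80.9 F [ 0.2  0.6 -0.6] open 12.7 grip 58.8 q7 -0.5 d [  0.3   0.8 -11.3]
[ 0.05 -0.07  1.13] [-0.    -0.     0.002]
```

```bash
python3 -m jog '0 0 0.15 0 0 0;0 0 0.3 0 0 0;0 0 0.3 0 0 0'| tail -1
python3 plan.py 462.3 -376.5 88 -81
python3 -m jog '0 0 0.15 0 0 0;0 0 0.3 0 0 0;0 0 0.3 0 0 0'| tail -1
python3 plan.py 462.3 -376.5 88 -81
```

```text
grip_force: 58.8
t 8.3 pos [ 461.8 -377.2   96.1] yaw -80.9 F [ 0.4 -0.8 -1.6] open 12.7 grip 58.8 q7 -0.49 d [ 0.5  0.7 -8.1]
[ 0.06 -0.06  0.81] [-0.     0.     0.002]
grip_force: 58.8
t 8.6 pos [ 461.8 -377.2   93.1] yaw -80.9 F [-0.4 -0.4 -1.1] open 12.9 grip 58.8 q7 -0.49 d [ 0.5  0.7 -5.1]
[ 0.06 -0.06  0.51] [-0.     0.     0.002]
```

It is sliding on cleanly (about 10 mm engaged, no force). Continue to home.

```bash
python3 -m jog '0 0 0.2 0 0 0;0 0 0.4 0 0 0;0 0 0.4 0 0 0'| tail -1
python3 plan.py 462.3 -376.5 82 -81
python3 -m jog '0 0 0.15 0 0 0;0 0 0.3 0 0 0;0 0 0.3 0 0 0'| tail -1
python3 plan.py 462.3 -376.5 82 -81
```

```text
grip_force: 58.8
t 8.9 pos [ 461.8 -377.2   89. ] yaw -80.9 F [-0.7 -0.1  0.2] open 12.9 grip 58.8 q7 -0.49 d [ 0.5  0.7 -7. ]
[ 0.06 -0.06  0.7 ] [-0.     0.     0.002]
grip_force: 59.1
t 9.2 pos [ 462.  -377.4   86.4] yaw -80.9 F [-0.8  0.7  2.6] open 12.6 grip 59.1 q7 -0.49 d [ 0.3  0.9 -4.4]
[ 0.05 -0.08  0.44] [ 0.    -0.     0.002]
```

```bash
python3 -m jog '0 0 0.1 0 0 0;0 0 0.2 0 0 0;0 0 0.3 0 0 0;0 0 0.3 0 0 0'| tail -1
python3 plan.py 462.3 -376.5 80 -81
python3 -m jog '0 0 0.1 0 0 0;0 0 0.2 0 0 0;0 0 0.3 0 0 0;0 0 0.3 0 0 0'| tail -1
python3 plan.py 462.3 -376.5 80 -81
```

```text
grip_force: 59.4
t 9.6 pos [ 462.  -377.4   83.4] yaw -80.9 F [-0.4  0.5  4.4] open 12.9 grip 59.4 q7 -0.48 d [ 0.3  0.9 -3.4]
[ 0.04 -0.08  0.34] [ 0.    -0.     0.002]
grip_force: 61.3
t 10.0 pos [ 462.1 -377.5   81.4] yaw -80.9 F [-4.   3.7 16.1] open 12.1 grip 61.3 q7 -0.48 d [ 0.2  1.  -1.4]
[ 0.03 -0.1   0.14] [-0.    -0.001  0.002]
```

The force jumped to 16 N at z 81.4, where 81.6 was predicted, so the spindle is bottomed. Quick look and a settle before handing in.

```bash
python3 -m jog '0 0 0 0 0 0;0 0 0 0 0 0;0 0 0 0 0 0'| tail -1
python3 plan.py 462.3 -376.5 80 -81
python3 - <<'E'
from h import *
p,d=snapshot("scene");cv2.imwrite("pics/f.png",cv2.resize(p[200:360,300:540],(720,480),interpolation=cv2.INTER_CUBIC)[:,:,::-1])
E
```

```text
grip_force: 61.3
t 10.3 pos [ 462.1 -377.6   81.4] yaw -80.9 F [-2.4  3.4 16.1] open 12.7 grip 61.3 q7 -0.48 d [ 0.2  1.1 -1.4]
[ 0.03 -0.1   0.14] [ 0.    -0.001  0.002]
```

View pics/f.png

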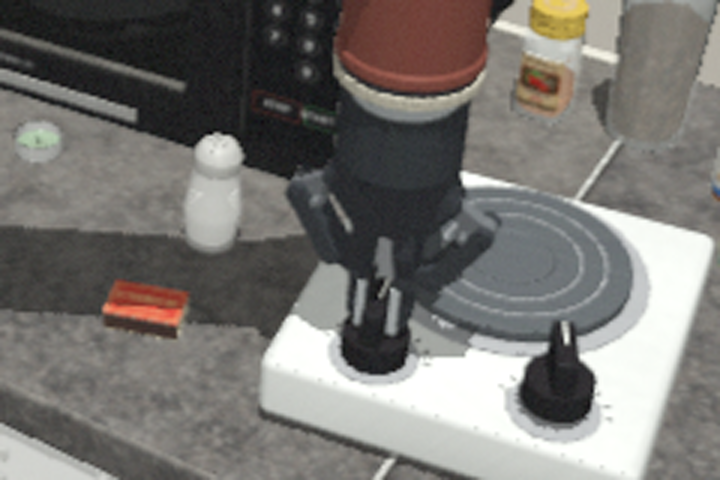

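The knob sits flush on its disc (crop (375,350)), upright and still gripped, and the bystanders in view have not moved. Handing in.

```bash
python3 -c "
from plant import hand_in
print(hand_in())"
```

```text
the job is handed in; nothing more can be done
None
```

I handed the job in with the knob fully home on the spindle, nose aligned with the flat to within a few degrees, pressed down at about 16 N and still gripped at about 61 N; the bystanders in the final view had not moved, and the hand-in call returned no verdict.

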